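# Find and release the latched key on the welder's remote box

## Task

One of the four identical keys on the welding machine's remote control box has been left latched down. With your fingertips, tap the four keys lightly one after another from left to right (as seen from the robot), so lightly that none is pressed home and the latched one stays latched; then press the latched one fully in and let it pop up, so that all four keys stand up. Do not press any other key in, and do not move or lift the loose things lying round the box.

Things in the scene. Friction and masses are not known exactly. Their poses are not given: they have to be found in the camera images.
- remote_box: welder's remote control box, fixed to the table: grey steel, aluminium top plate 45 mm above the table, black end bumpers, 84 mm deep (x, away from the robot), 240 mm long (y, to the robot's left), turned up to 0.3 rad; origin at the centre of its underside. The keys stand in a row at x = 0, y = +72, +24, -24, -72 mm, left to right
- key_a_top (a point): centre of the top face of one of the four identical grey square keys, 28 x 28 mm, pressed straight down; its place in the row varies. The top of an up key is 16 mm above the top plate (61 mm above the table), of the latched key about 5 mm lower; the point moves with the key
- unit_a: the switch unit that carries the key of point key_a_top; its origin lies on the key's axis, level with the box's top plate (45 mm above the table); it does not move
- key_a (a joint): how far that key is pressed in (m): 0 up, 0.0053 latched, about 0.01 at the bottom stop. Spring: an up key starts at 2 N and takes 0.6 N more per mm, 8 N at the bottom, and springs back up when let go; a latched key yields only above 5.3 N, stays latched after a short press, and pops up when let go after a press right to the stop (8 N; press with about 12 N to be sure)
- key_b_top (a point): centre of the top face of one of the four identical grey square keys, 28 x 28 mm, pressed straight down; its place in the row varies. The top of an up key is 16 mm above the top plate (61 mm above the table), of the latched key about 5 mm lower; the point moves with the key
- unit_b: the switch unit that carries the key of point key_b_top; its origin lies on the key's axis, level with the box's top plate (45 mm above the table); it does not move
- key_b (a joint): how far that key is pressed in (m): 0 up, 0.0053 latched, about 0.01 at the bottom stop. Spring: an up key starts at 2 N and takes 0.6 N more per mm, 8 N at the bottom, and springs back up when let go; a latched key yields only above 5.3 N, stays latched after a short press, and pops up when let go after a press right to the stop (8 N; press with about 12 N to be sure)
- key_c_top (a point): centre of the top face of one of the four identical grey square keys, 28 x 28 mm, pressed straight down; its place in the row varies. The top of an up key is 16 mm above the top plate (61 mm above the table), of the latched key about 5 mm lower; the point moves with the key
- unit_c: the switch unit that carries the key of point key_c_top; its origin lies on the key's axis, level with the box's top plate (45 mm above the table); it does not move
- key_c (a joint): how far that key is pressed in (m): 0 up, 0.0053 latched, about 0.01 at the bottom stop. Spring: an up key starts at 2 N and takes 0.6 N more per mm, 8 N at the bottom, and springs back up when let go; a latched key yields only above 5.3 N, stays latched after a short press, and pops up when let go after a press right to the stop (8 N; press with about 12 N to be sure)
- key_d_top (a point): centre of the top face of one of the four identical grey square keys, 28 x 28 mm, pressed straight down; its place in the row varies. The top of an up key is 16 mm above the top plate (61 mm above the table), of the latched key about 5 mm lower; the point moves with the key
- unit_d: the switch unit that carries the key of point key_d_top; its origin lies on the key's axis, level with the box's top plate (45 mm above the table); it does not move
- key_d (a joint): how far that key is pressed in (m): 0 up, 0.0053 latched, about 0.01 at the bottom stop. Spring: an up key starts at 2 N and takes 0.6 N more per mm, 8 N at the bottom, and springs back up when let go; a latched key yields only above 5.3 N, stays latched after a short press, and pops up when let go after a press right to the stop (8 N; press with about 12 N to be sure)
- bolt_0: a bystander, loose: M12 bolt standing on its head, 51 mm high; origin at the centre of its underside
- bolt_1: a bystander, loose: M12 bolt standing on its head, 51 mm high; origin at the centre of its underside
- nut_0: a bystander, loose: M12 nut, 10 mm high; origin at the centre of its underside
- nut_1: a bystander, loose: M12 nut, 10 mm high; origin at the centre of its underside
- tape_measure: a bystander, loose: tape measure standing on its base, 38 x 99 x 65 mm high; origin at the centre of its underside
- v_block: a bystander, loose: steel V-block, 45 x 50 x 42 mm high; origin at the centre of its underside
- scriber: a bystander, loose: scriber lying flat, 160 mm long; origin at the centre of its underside

How it is judged (in metres and radians):
On the way, in this order (a step that is already met when the one before it is completed fails the run):
1. the leftmost key is touched (more than 0.4 N) while the latched key is still latched (((y of key_a_top in the frame of remote_box between 0.062 and 0.082 m and contact force between the fingers and unit_a above 0.4 N) or (y of key_b_top in the frame of remote_box between 0.062 and 0.082 m and contact force between the fingers and unit_b above 0.4 N) or (y of key_c_top in the frame of remote_box between 0.062 and 0.082 m and contact force between the fingers and unit_c above 0.4 N) or (y of key_d_top in the frame of remote_box between 0.062 and 0.082 m and contact force between the fingers and unit_d above 0.4 N)) and value of joint key_c between 0.0035 and 0.0078 m), for 0.04 s.
2. the second key is touched (more than 0.4 N) while the latched key is still latched (((y of key_a_top in the frame of remote_box between 0.014 and 0.034 m and contact force between the fingers and unit_a above 0.4 N) or (y of key_b_top in the frame of remote_box between 0.014 and 0.034 m and contact force between the fingers and unit_b above 0.4 N) or (y of key_c_top in the frame of remote_box between 0.014 and 0.034 m and contact force between the fingers and unit_c above 0.4 N) or (y of key_d_top in the frame of remote_box between 0.014 and 0.034 m and contact force between the fingers and unit_d above 0.4 N)) and value of joint key_c between 0.0035 and 0.0078 m), for 0.04 s.
3. the third key is touched (more than 0.4 N) while the latched key is still latched (((y of key_a_top in the frame of remote_box between -0.034 and -0.014 m and contact force between the fingers and unit_a above 0.4 N) or (y of key_b_top in the frame of remote_box between -0.034 and -0.014 m and contact force between the fingers and unit_b above 0.4 N) or (y of key_c_top in the frame of remote_box between -0.034 and -0.014 m and contact force between the fingers and unit_c above 0.4 N) or (y of key_d_top in the frame of remote_box between -0.034 and -0.014 m and contact force between the fingers and unit_d above 0.4 N)) and value of joint key_c between 0.0035 and 0.0078 m), for 0.04 s.
4. the rightmost key is touched (more than 0.4 N) while the latched key is still latched (((y of key_a_top in the frame of remote_box between -0.082 and -0.062 m and contact force between the fingers and unit_a above 0.4 N) or (y of key_b_top in the frame of remote_box between -0.082 and -0.062 m and contact force between the fingers and unit_b above 0.4 N) or (y of key_c_top in the frame of remote_box between -0.082 and -0.062 m and contact force between the fingers and unit_c above 0.4 N) or (y of key_d_top in the frame of remote_box between -0.082 and -0.062 m and contact force between the fingers and unit_d above 0.4 N)) and value of joint key_c between 0.0035 and 0.0078 m), for 0.04 s.
5. the latched key is pressed fully in (more than 8 mm) by the fingers (value of joint key_c above 0.008 m and contact force between the fingers and unit_c above 1 N), for 0.02 s.
At the end, for the whole second after the job is handed in: all four keys stand up (each pressed in by less than 2 mm) and every loose thing is within 20 mm of where it stood (value of joint each of key_a, key_b, key_c, key_d below 0.002 m and distance of each of bolt_0, bolt_1, nut_0, nut_1, tape_measure, v_block, scriber from where it was at the start of the episode below 0.02 m); the robot touches nothing.
It fails at once if a key that was up is pressed in by more than 8 mm (value of joint any of key_a, key_b, key_d above 0.008 m).
It fails at once if a loose bystander is moved or lifted by more than 20 mm (distance of any of bolt_0, bolt_1, nut_0, nut_1, tape_measure, v_block, scriber from where it was at the start of the episode above 0.02 m).
It also fails if it takes over 48 s, if anything falls off the work surface, if the arm or the gripper's body presses on something with over 40 N, if the wrist force passes 120 N, or if a joint passes its speed limit or range.

## Robot

A 6-joint arm with a two-finger parallel gripper is mounted at the origin on a cart in front of the work surface, level with it; the furniture and walls round the work are solid. World frame = base frame: x ahead of the robot, y to its left, z up, the work surface at z = 0. Lengths are in m, angles in degrees, forces in N, time in s.
With the tool pointing down it reaches from about 0.3 to 0.75 m from the base axis. Payload 8.5 kg.
Tool frame: the origin (TCP) lies between the finger pads; the fingertips stand 14 mm ahead of it and the grasp point (between the pads) lies 5 mm behind it; x points along the fingers, z is the direction in which the jaws open and shut, and the axes are right-handed (so a half turn about x gives the same grasp; the last joint's range is limited). The gripper opens to 85 mm and grips with 20 to 120 N. Pads are 22 mm wide; open, the fingers measure 114 mm over their backs; the gripper's body (76 mm by 85 mm) begins 54 mm behind the grasp point. The pads swing forward as they close: fully open they stand 13 mm farther back than shut.
Start: joints at [-81.263, 21.807, 74.336, -0, 83.858, -12.336], TCP at [0.198, -0.513, 0.245] pointing down, gripper open.
Joint ranges: [-178.18, 178.18], [-50.72, 133.34], [12.68, 142.11], [-81.47, 261.47], [9.98, 163.14], [-165.26, 165.26]. Speed limits (degrees/s): [136.94, 136.94, 180, 180, 180, 180].

## Interface

Orientations are given as a 3x3 rotation matrix whose columns are the frame's x, y, z axes.
In Python, from rig import env gives the robot as it stands.
- The arm moves only by the shell command python3 -m jog 'ROWS' [FORCE]. ROWS is JSON, a list of rows, each a list of 5 numbers: the opening, from -1 (shut) to 1 (fully open), so that 0 is half open, then the shift along the tool's x, y, z in m, then the turn about the tool's x in rad. In form: [[claw, dx, dy, dz, yaw], ...]. A call has 1 to 20 rows; each row is the pose to reach, as a shift and turn from the pose commanded when the call began, along the tool's axes at that moment; what a row does not reach only later rows make up. A row lasts 1/10 s, in which the tool goes at most 50 mm and 8.59 degrees, less where a joint would pass 70% of its speed; a pose out of reach is approached as far as the arm can. A call with a gripper value outside its range is refused whole. The fingers move at their own pace and stop on an object; FORCE is the grip in N (left out, the last holds). Time passes only in rows, so rows that repeat a pose let the fingers close. It gives the time, the measured TCP pose, the force and the opening at its end, in the units of the state.
- env.observe(): the state, without advancing time (a new reading comes with each control period).
- env.get_image(name): name is "scene" or "side" or "wrist"; returns the picture (400x640x3 uint8, red, green, blue); there is no depth.
- env.camera_model(name): a dict with "fx", "fy", "cx", "cy" (pixels), "origin" and "orientation" of the camera in the world. Camera axes: x right, y up, looking along -z (the intrinsics and any distortion apply to the point x, -y, -z); pixel columns grow to the right and rows downward; lengths in m; the calibration is good to about 2 mm. The wrist camera is an equidistant fisheye: a pixel r from the principal point sees the ray r / f radians off the axis. A picture is of the moment at which its call begins: read the wrist's pose just before it. camera_model takes no time and is no camera call; for the wrist camera it gives the pose at the moment of the call.
- env.close_job(): hands the job in, once; it reports no verdict.
The state is a dict: "time_s": time; "q": joint angles; "qvel": joint speeds; "joint_efforts": joint torques, N m; "position": TCP position; "tool_rot": TCP orientation; "ft_force": force on the tool from outside, world axes, zero at the start; "wrist_torque": the same for the moment, N m; "grip_width": finger opening in m.
Only numpy, scipy, OpenCV 4.12 (cv2) and the standard library are available. Lean on these libraries where they do the work, as an engineer would, in place of code of your own. Each camera call takes 0.05 s, during which the arm holds its last target.

## Working session

There is one attempt and no reset: what is moved stays moved. The work goes in short steps, Python scripts to look and compute and a shell command to move; the robot and the scene stay as the last step left them, time stands still between calls to the robot, and variables do not carry over. Pictures are saved under pics/ and viewed, and the job is handed in when it is done.

```bash
mkdir -p pics
python3 - <<'E'
from rig import env
import cv2
s=env.observe()
print({k:s[k] for k in ('time_s','position','tool_rot','ft_force','grip_width')})
for n in ('scene','side','wrist'):
    m=env.camera_model(n); print(n,m)
    im=env.get_image(n); cv2.imwrite(f'pics/{n}0.png',im[:,:,::-1])
E
ls
```

```text
{'time_s': 0.0, 'position': array([ 0.1977275 , -0.51293404,  0.24470394]), 'tool_rot': array([[-2.36086790e-04,  9.33113495e-01,  3.59581909e-01],
       [ 1.45163689e-03,  3.59581860e-01, -9.33112415e-01],
       [-9.99998919e-01,  3.01686850e-04, -1.43943450e-03]]), 'ft_force': array([ 1.01851064, -0.3756376 , -0.14571345]), 'grip_width': 0.08538917293392179}
scene {'fx': 511.53419327373365, 'fy': 511.53419327373365, 'cx': 313.77363183064296, 'cy': 196.68287244468058, 'origin': array([-0.08640148,  0.42997508,  0.93585791]), 'orientation': array([[-0.50213593,  0.64304609, -0.57823113],
       [-0.86458175, -0.35866533,  0.35193405],
       [ 0.01891835,  0.67664681,  0.73606466]])}
side {'fx': 500.2383213506555, 'fy': 500.2383213506555, 'cx': 319.6230564392044, 'cy': 190.33735237571534, 'origin': array([ 0.4881823 , -0.68323863,  0.60723482]), 'orientation': array([[ 0.99459352,  0.04784462, -0.09216623],
       [-0.10254613,  0.59243161, -0.79906763],
       [ 0.0163711 ,  0.80419879,  0.59413492]])}
wrist {'fx': 309.70691628693146, 'fy': 309.70691628693146, 'cx': 320.81632396617624, 'cy': 201.6915100387248, 'origin': array([ 0.26897936, -0.48467037,  0.37305854]), 'orientation': array([[ 0.36017074,  0.88855348,  0.284165  ],
       [-0.93288553,  0.34347095,  0.10840802],
       [-0.0012761 , -0.30413881,  0.95262687]])}
pics
```

View pics/scene0.png

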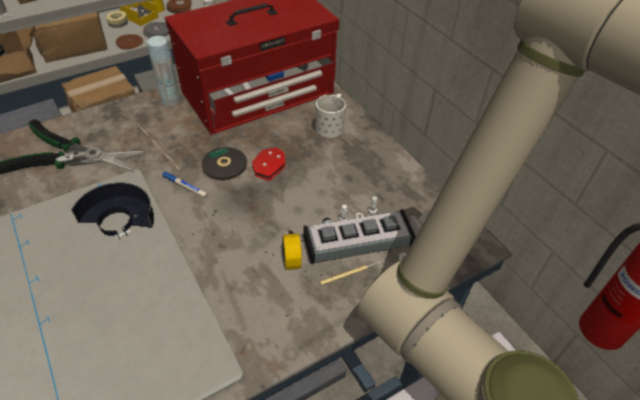

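View pics/side0.png

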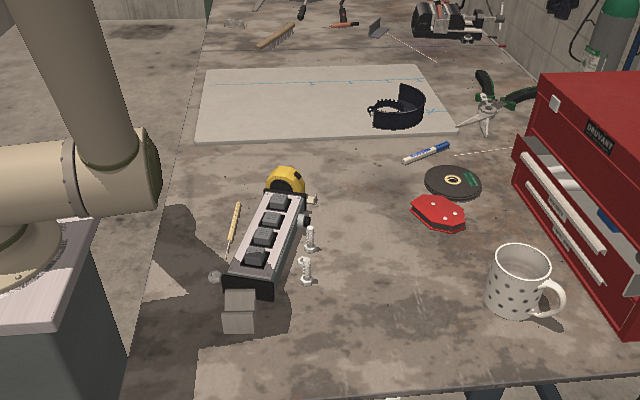

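View pics/wrist0.png

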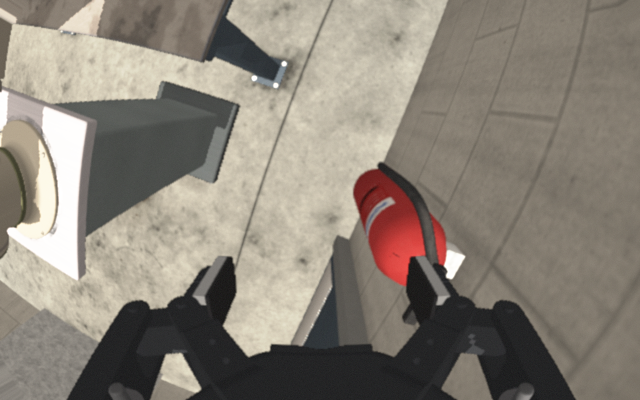

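The scene view shows the box at about (357,235) and the side view at about (268,238). The tape measure stands at the left end, the V-block at the right end, the bolts on the far side and the scriber on the near side. The wrist camera looks past the table. I'll enlarge the box next.

Run:
```python
import cv2
a=cv2.imread('pics/scene0.png')[180:290,270:430]; cv2.imwrite('pics/sc.png',cv2.resize(a,None,fx=5,fy=5,interpolation=cv2.INTER_CUBIC))
a=cv2.imread('pics/side0.png')[160:340,200:330]; cv2.imwrite('pics/sd.png',cv2.resize(a,None,fx=3.3333,fy=3.3333,interpolation=cv2.INTER_CUBIC))
```

```text
(no output)
```

View pics/sc.png

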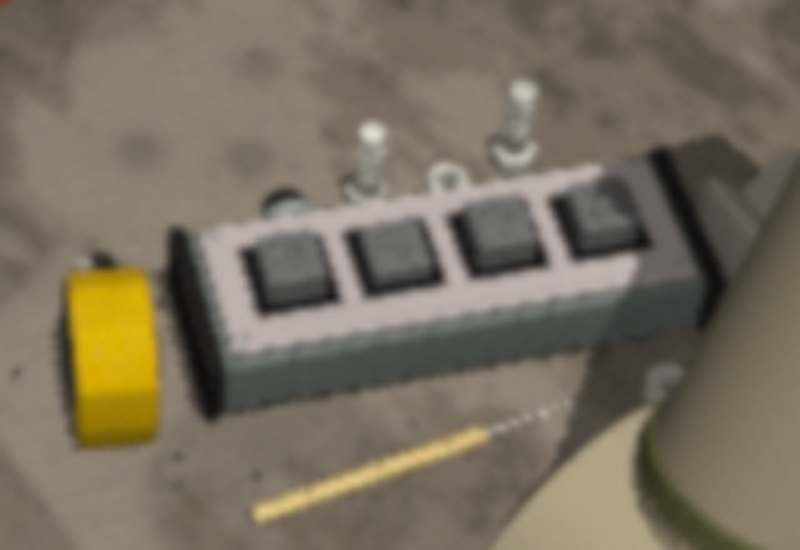

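View pics/sd.png

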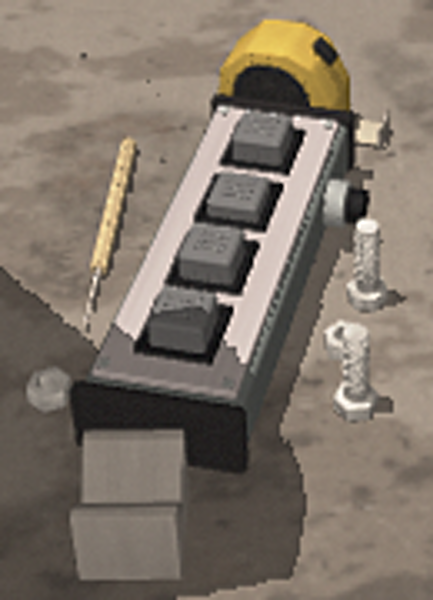

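```bash
cat > h.py <<'E'
import numpy as np, cv2
from scipy.optimize import least_squares
def proj(m,P):
    P=np.atleast_2d(P); c=(P-m['origin'])@m['orientation']; c=c*[1,-1,-1]
    if m.get('fish'):
        r=np.hypot(c[:,0],c[:,1]); th=np.arctan2(r,c[:,2]); s=th/np.maximum(r,1e-9)
        return np.c_[m['fx']*c[:,0]*s+m['cx'],m['fy']*c[:,1]*s+m['cy']]
    return np.c_[m['fx']*c[:,0]/c[:,2]+m['cx'],m['fy']*c[:,1]/c[:,2]+m['cy']]
def box(p,B):
    B=np.atleast_2d(B);c,s=np.cos(p[2]),np.sin(p[2])
    return np.c_[p[0]+c*B[:,0]-s*B[:,1],p[1]+s*B[:,0]+c*B[:,1],B[:,2]]
KY=[.072,.024,-.024,-.072]
E
python3 - <<'E'
from h import *
from rig import env
ms,md=env.camera_model('scene'),env.camera_model('side')
us=np.array([(293,258),(393,248),(500,230),(604,215)])/5+[270,180]
ud=np.array([(263,130),(238,190),(208,248),(185,317)])/3.3333+[200,160]
def ray(m,u):
    d=np.array([(u[0]-m['cx'])/m['fx'],-(u[1]-m['cy'])/m['fy'],-1]);return m['orientation']@d
for a,b in zip(us,ud):
    A=[];r=[]
    for m,u in((ms,a),(md,b)):
        d=ray(m,u);d/=np.linalg.norm(d);Q=np.eye(3)-np.outer(d,d);A.append(Q);r.append(Q@m['origin'])
    X=np.linalg.lstsq(np.vstack(A),np.hstack(r),rcond=None)[0]; print(X.round(4))
B=lambda:np.c_[np.zeros(4),KY,[.061]*4]
for cams in ('s','d','sd'):
  def f(p):
    o=[]
    if 's' in cams:o.append(proj(ms,box(p,B()))-us)
    if 'd' in cams:o.append(proj(md,box(p,B()))-ud)
    return np.vstack(o).ravel()
  r=least_squares(f,[.4,-.3,0]);print(cams,r.x.round(4),r.fun.reshape(-1,2).round(1).tolist())
np.save('p.npy',r.x)
p=r.x
for n,m,sl,k in(('scene',ms,(180,290,270,430),5),('side',md,(160,340,200,330),3.3333)):
    a=cv2.imread(f'pics/{n}0.png')[sl[0]:sl[1],sl[2]:sl[3]];a=cv2.resize(a,None,fx=k,fy=k,interpolation=cv2.INTER_CUBIC)
    def poly(Bp,c):
        q=((proj(m,box(p,Bp))-[sl[2],sl[0]]+.5)*k).astype(int);cv2.polylines(a,[q.reshape(-1,1,2)],True,c,1)
    sq=lambda x,y,h,z,yy=None:[(x+sx*h,y+sy*(yy or h),z) for sx,sy in((1,1),(1,-1),(-1,-1),(-1,1))]
    poly(sq(0,0,.042,.045,.12),(0,255,0))
    for y in KY: poly(sq(0,y,.014,.061),(0,0,255));poly(sq(0,y,.014,.0557),(255,100,0))
    cv2.imwrite(f'pics/ov_{n}.png',a)
E
```

```text
[0.4973 0.0344 0.0585]
[ 0.483  -0.0094  0.0539]
[ 0.467  -0.0557  0.0558]
[ 0.4543 -0.1025  0.0535]
s [ 0.4716 -0.0304 -0.3315] [[-0.8, 0.5], [0.5, -0.6], [0.2, 0.0], [0.2, 0.0]]
d [ 0.4758 -0.0397 -0.2948] [[-0.4, 0.8], [-0.1, -0.6], [1.1, 0.3], [-0.6, -0.4]]
sd [ 0.4749 -0.0352 -0.3026] [[0.5, -0.6], [1.6, -2.2], [1.0, -2.0], [0.8, -2.5], [-0.7, -0.7], [-0.6, -2.2], [0.4, -1.5], [-1.5, -2.4]]
```

```bash
python3 -c "
import cv2,numpy as np
a=cv2.imread('pics/ov_scene.png');cv2.imwrite('pics/ovA.png',a)"
```

```text
(no output)
```

View pics/ov_scene.png

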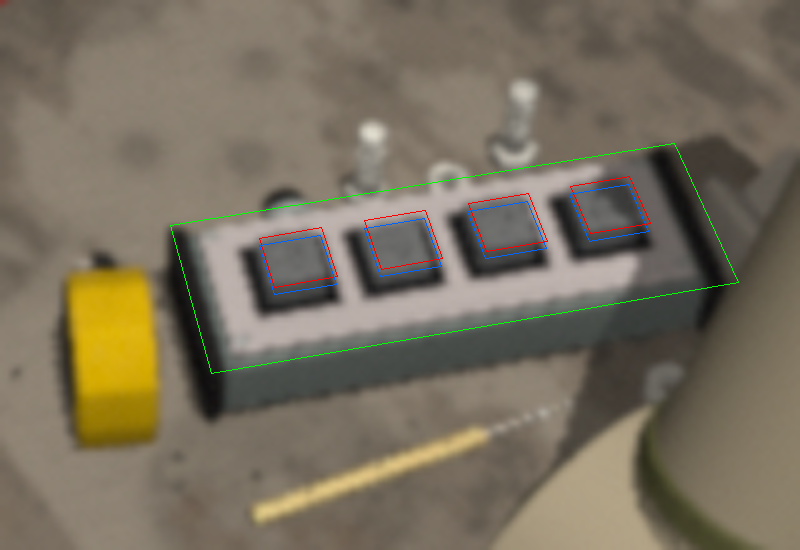

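View pics/ov_side.png

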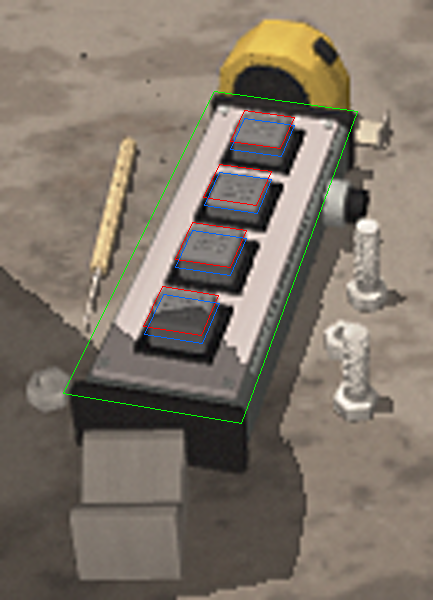

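The two fits agree to about 5 mm: box near (0.474, -0.037), yaw about -0.30. I'll move the wrist camera over it with the jaws along the box's x axis.

```bash
python3 -m jog '[[1,0,0.033,-0.027,-0.07],[1,0,0.066,-0.053,-0.14],[1,0,0.099,-0.08,-0.21],[1,0,0.132,-0.106,-0.28],[1,0,0.165,-0.133,-0.35],[1,0,0.197,-0.159,-0.42],[1,0,0.23,-0.186,-0.49],[1,0,0.263,-0.212,-0.56],[1,0,0.296,-0.239,-0.63],[1,0,0.329,-0.265,-0.7],[1,0,0.362,-0.292,-0.77],[1,0,0.395,-0.318,-0.84],[1,0,0.428,-0.345,-0.9],[1,0,0.428,-0.345,-0.9],[1,0,0.428,-0.345,-0.9],[1,0,0.428,-0.345,-0.9]]'
python3 - <<'E'
from rig import env
import cv2,pickle
s=env.observe(); print(s['time_s'],s['position'],s['tool_rot'].round(3),s['ft_force'],s['q'].round(1))
m=env.camera_model('wrist');m['fish']=1;im=env.get_image('wrist');pickle.dump(m,open('mw1.pkl','wb'))
cv2.imwrite('pics/w1.png',im[:,:,::-1])
E
```

```text
time_s: 1.75
position: [0.4727, -0.0381, 0.2452]
tool_rot: [[-0.0, 0.3, 0.954], [-0.0, 0.954, -0.3], [-1.0, -0.0, -0.0]]
ft_force: [0.5, -0.7, 0.2]
grip_width: 0.0854
1.75 [ 0.47268781 -0.03811277  0.2452052 ] [[-0.     0.3    0.954]
 [-0.     0.954 -0.3  ]
 [-1.    -0.    -0.   ]] [ 0.45746184 -0.65350736  0.24212907] [-18.9  14.2  85.7  -0.   80.1  -1.5]
```

View pics/w1.png

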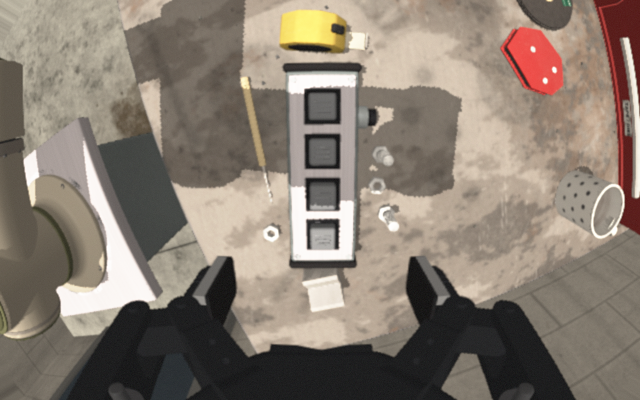

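The wrist view shows the four keys near (322,106), (322,151), (322,194) and (323,235). I'll overlay a fit on an enlarged crop.

Run:
```python
import cv2
a=cv2.imread('pics/w1.png')
cv2.imwrite('pics/w1a.png',cv2.resize(a[58:163,270:380],None,fx=5.7,fy=5.7,interpolation=cv2.INTER_CUBIC))
cv2.imwrite('pics/w1b.png',cv2.resize(a[163:268,270:380],None,fx=5.7,fy=5.7,interpolation=cv2.INTER_CUBIC))
```

```text
(no output)
```

View pics/w1a.png

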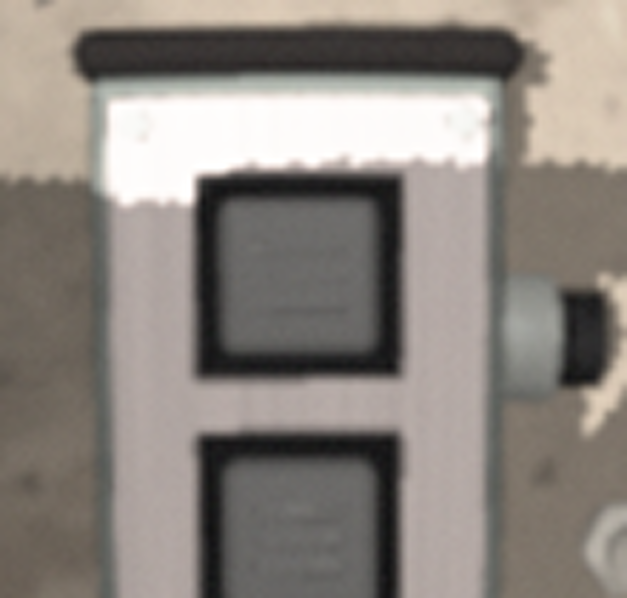

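View pics/w1b.png

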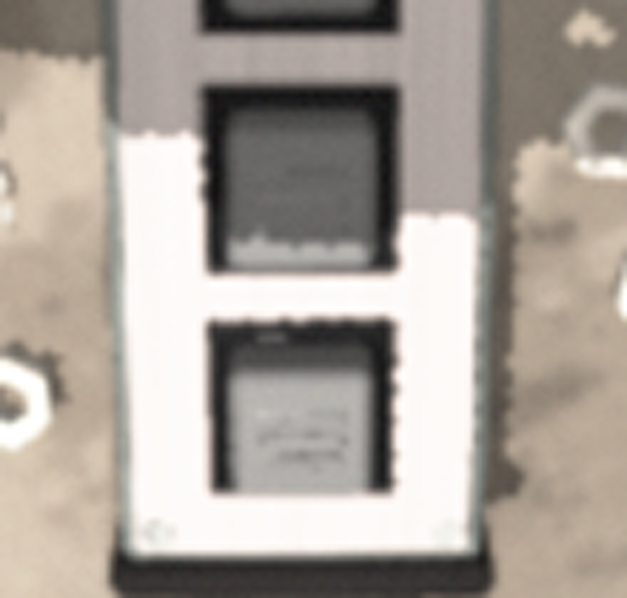

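```bash
cat > fit.py <<'E'
from h import *
import pickle
m=pickle.load(open('mw1.pkl','rb'))
u=np.array([(300,277),(301,532),(301,179+598.5),(303,407+598.5)])/5.7-.5+.5/5.7+[270,58]
for z in(.045,.047):
    B=np.c_[np.zeros(4),KY,[z]*4]
    r=least_squares(lambda p:(proj(m,box(p,B))-u).ravel(),[.47,-.03,-.3]);print(z,r.x.round(4),r.fun.round(2))
p=r.x;np.save('p.npy',p)
a=cv2.imread('pics/w1.png')[58:268,270:380];k=5.7
a=cv2.resize(a,None,fx=k,fy=k,interpolation=cv2.INTER_CUBIC)
def poly(Bp,c):
    q=((proj(m,box(p,Bp))-[270,58]+.5)*k).astype(int);cv2.polylines(a,[q.reshape(-1,1,2)],True,c,1)
sq=lambda x,y,h,z,yy=None:[(x+sx*h,y+sy*(yy or h),z) for sx,sy in((1,1),(1,-1),(-1,-1),(-1,1))]
poly(sq(0,0,.042,.045,.12),(0,255,0))
for y in KY: poly(sq(0,y,.014,.061),(0,0,255));poly(sq(0,y,.014,.0557),(255,100,0))
cv2.imwrite('pics/f1.png',a[:600]);cv2.imwrite('pics/f2.png',a[600:])
E
python3 fit.py
```

```text
0.045 [ 0.4746 -0.0327 -0.2988] [-0.03 -0.15 -0.02  0.06  0.14  0.11 -0.09 -0.01]
0.047 [ 0.4747 -0.0323 -0.2988] [-0.03 -0.52 -0.02 -0.04  0.14  0.27 -0.09  0.37]
```

View pics/f1.png

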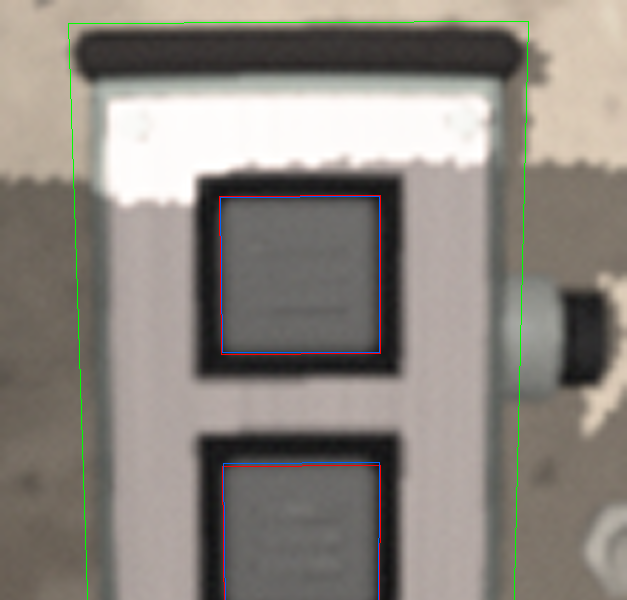

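View pics/f2.png

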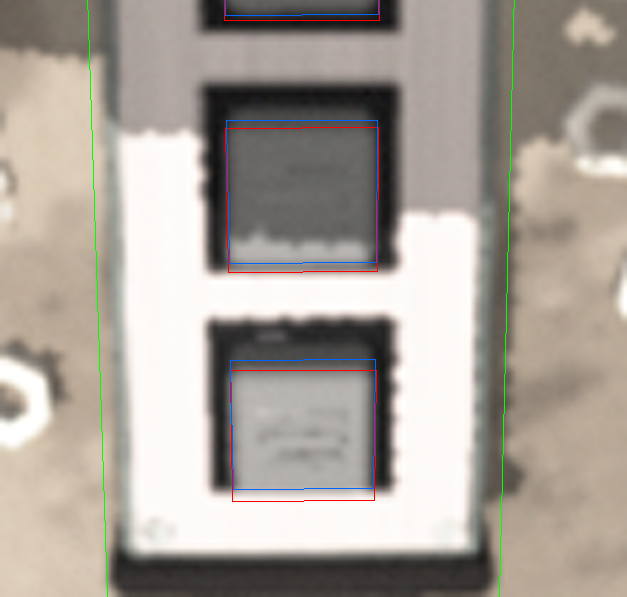

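The wrist fit is tight: the reprojected key squares lie on the keys, with residuals of about 0.3 px. Box is at (0.4747, -0.0325), yaw -0.299. The keys are at tool y of +0.078, +0.030, -0.018 and -0.066 from here, with dz about 0. I'll shut the gripper and hover over the left key.

```bash
python3 -m jog '[[-1,0,0.04,0,0],[-1,0,0.078,0,0],[-1,0.03,0.078,0,0],[-1,0.06,0.078,0,0],[-1,0.09,0.078,0,0],[-1,0.12,0.078,0,0],[-1,0.14,0.078,0,0],[-1,0.15,0.078,0,0],[-1,0.156,0.078,0,0],[-1,0.156,0.078,0,0],[-1,0.156,0.078,0,0],[-1,0.156,0.078,0,0]]'
python3 - <<'E'
from rig import env
import cv2
for n,sl in(('wrist',None),('side',(130,330,180,380))):
    im=env.get_image(n)[:,:,::-1]
    if sl: im=cv2.resize(im[sl[0]:sl[1],sl[2]:sl[3]],None,fx=3,fy=3)
    cv2.imwrite(f'pics/h_{n}.png',im)
print(env.observe()['ft_force'],env.observe()['position'])
E
```

```text
time_s: 3.0
position: [0.4968, 0.0369, 0.0902]
tool_rot: [[0.002, 0.298, 0.954], [-0.0, 0.954, -0.298], [-1.0, 0.0, 0.002]]
ft_force: [-0.2, -0.8, -0.5]
grip_width: 0.0002
[-0.45601175  0.21623711  0.19774484] [0.49662919 0.03703469 0.08995823]
```

View pics/h_side.png

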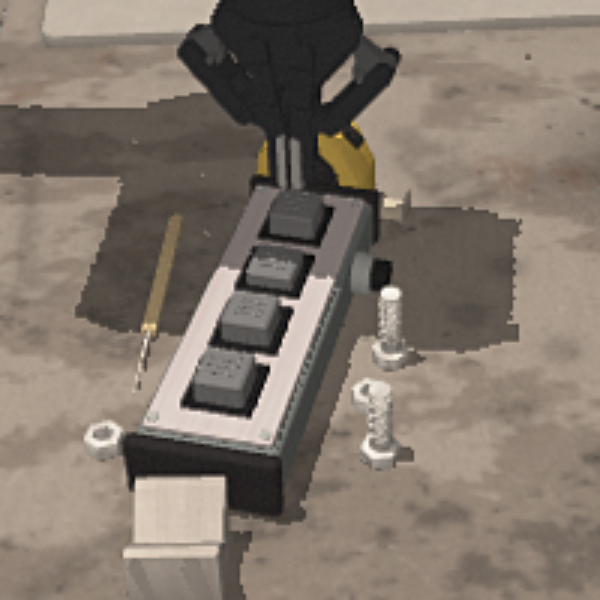

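View pics/h_wrist.png

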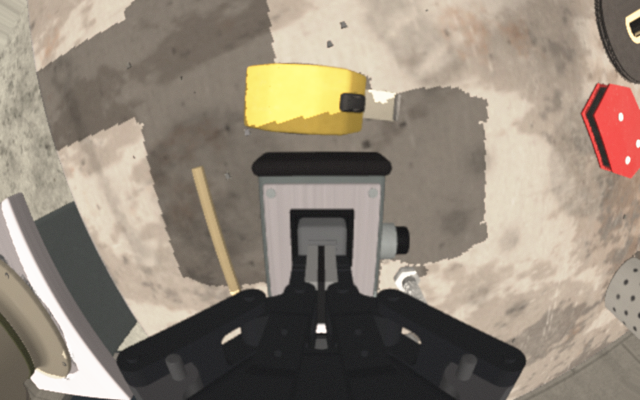

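Key 2 clearly stands lower than the others (side crop, about (275,268)), so it's the latched one. The fingers are centred over key 1. Now a gentle tap.

```bash
python3 -m jog '[[-1,0.006,0,0,0],[-1,0.01,0,0,0],[-1,0.012,0,0,0],[-1,0.013,0,0,0],[-1,0.014,0,0,0],[-1,0.015,0,0,0],[-1,0.0155,0,0,0],[-1,0.0155,0,0,0]]'
```

```text
time_s: 3.9
position: [0.4964, 0.0371, 0.0739]
tool_rot: [[0.0, 0.298, 0.954], [-0.0, 0.954, -0.298], [-1.0, 0.0, 0.0]]
ft_force: [-1.1, 0.9, 1.8]
grip_width: 0.0003
```

```bash
python3 -m jog '[[-1,0.001,0,0,0],[-1,0.001,0,0,0],[-1,0.001,0,0,0]]'; python3 -m jog '[[-1,0.001,0,0,0],[-1,0.001,0,0,0],[-1,0.001,0,0,0]]'
```

```text
time_s: 4.2
position: [0.4964, 0.0371, 0.0729]
tool_rot: [[0.0, 0.298, 0.954], [0.0, 0.954, -0.298], [-1.0, 0.0, 0.0]]
ft_force: [-1.1, 0.0, 2.9]
grip_width: -0.0002
time_s: 4.5
position: [0.4964, 0.0371, 0.0718]
tool_rot: [[0.0, 0.298, 0.954], [0.0, 0.954, -0.298], [-1.0, 0.0, 0.0]]
ft_force: [-1.0, 0.4, 4.2]
grip_width: 0.0002
```

Contact is clear: 4.2 N, about 3 mm in. Now up, across to key 2, and down just above its lower top.

```bash
python3 -m jog '[[-1,-0.015,0,0,0],[-1,-0.015,0,0,0],[-1,-0.015,-0.024,0,0],[-1,-0.015,-0.048,0,0],[-1,-0.015,-0.048,0,0],[-1,-0.015,-0.048,0,0],[-1,-0.01,-0.048,0,0],[-1,-0.005,-0.048,0,0],[-1,-0.002,-0.048,0,0],[-1,-0.001,-0.048,0,0],[-1,0,-0.048,0,0],[-1,0,-0.048,0,0],[-1,0,-0.048,0,0]]'
```

```text
time_s: 5.8
position: [0.4821, -0.0087, 0.0719]
tool_rot: [[0.0, 0.298, 0.954], [-0.0, 0.954, -0.298], [-1.0, 0.0, 0.0]]
ft_force: [-0.6, -0.5, 0.1]
grip_width: -0.0005
```

```bash
python3 -m jog '[[-1,0.0005,0,0,0],[-1,0.001,0,0,0],[-1,0.001,0,0,0],[-1,0.001,0,0,0]]'; python3 -m jog '[[-1,0.0005,0,0,0],[-1,0.0005,0,0,0],[-1,0.0005,0,0,0]]'; python3 -m jog '[[-1,0.0005,0,0,0],[-1,0.0005,0,0,0],[-1,0.0005,0,0,0]]'
```

```text
time_s: 6.2
position: [0.4821, -0.0088, 0.0709]
tool_rot: [[0.0, 0.298, 0.954], [-0.0, 0.954, -0.298], [-1.0, 0.0, 0.0]]
ft_force: [0.5, 0.0, 0.4]
grip_width: 0.0002
time_s: 6.5
position: [0.482, -0.0088, 0.0703]
tool_rot: [[-0.0, 0.298, 0.954], [-0.0, 0.954, -0.298], [-1.0, -0.0, -0.0]]
ft_force: [0.3, -0.1, -0.3]
grip_width: 0.0002
time_s: 6.8
position: [0.4821, -0.0088, 0.0699]
tool_rot: [[0.0, 0.298, 0.954], [-0.0, 0.954, -0.298], [-1.0, -0.0, 0.0]]
ft_force: [-0.6, -0.4, 0.5]
grip_width: -0.0002
```

```bash
python3 -m jog '[[-1,0.0004,0,0,0],[-1,0.0004,0,0,0],[-1,0.0004,0,0,0]]'; python3 -m jog '[[-1,0.0004,0,0,0],[-1,0.0004,0,0,0],[-1,0.0004,0,0,0]]'
```

```text
time_s: 7.1
position: [0.4821, -0.0088, 0.0695]
tool_rot: [[0.0, 0.298, 0.954], [-0.0, 0.954, -0.298], [-1.0, 0.0, 0.0]]
ft_force: [-0.5, -1.4, 3.4]
grip_width: 0.0003
time_s: 7.4
position: [0.4821, -0.0088, 0.0691]
tool_rot: [[0.0, 0.298, 0.954], [-0.0, 0.954, -0.298], [-1.0, 0.0, 0.0]]
ft_force: [0.0, -1.0, 2.9]
grip_width: 0.0002
```

Key 2 gives about 3 N, near TCP z 0.0695, which matches the latched height. Next is key 3.

```bash
python3 -m jog '[[-1,-0.018,0,0,0],[-1,-0.018,0,0,0],[-1,-0.018,-0.024,0,0],[-1,-0.018,-0.048,0,0],[-1,-0.018,-0.048,0,0],[-1,-0.018,-0.048,0,0],[-1,-0.012,-0.048,0,0],[-1,-0.008,-0.048,0,0],[-1,-0.006,-0.048,0,0],[-1,-0.005,-0.048,0,0],[-1,-0.004,-0.048,0,0],[-1,-0.003,-0.048,0,0],[-1,-0.003,-0.048,0,0],[-1,-0.003,-0.048,0,0]]'
```

```text
time_s: 8.8
position: [0.4677, -0.0545, 0.0722]
tool_rot: [[0.0, 0.298, 0.954], [0.0, 0.954, -0.298], [-1.0, 0.0, 0.0]]
ft_force: [-0.4, 3.4, 3.5]
grip_width: -0.0003
```

Key 3 is tapped at 3.5 N and stands up. Next is key 4.

```bash
python3 -m jog '[[-1,-0.015,0,0,0],[-1,-0.015,0,0,0],[-1,-0.015,-0.024,0,0],[-1,-0.015,-0.048,0,0],[-1,-0.015,-0.048,0,0],[-1,-0.015,-0.048,0,0],[-1,-0.009,-0.048,0,0],[-1,-0.005,-0.048,0,0],[-1,-0.003,-0.048,0,0],[-1,-0.002,-0.048,0,0],[-1,-0.001,-0.048,0,0],[-1,0,-0.048,0,0],[-1,0,-0.048,0,0],[-1,0,-0.048,0,0]]'
```

```text
time_s: 10.2
position: [0.4534, -0.1003, 0.0721]
tool_rot: [[0.0, 0.298, 0.954], [0.0, 0.954, -0.298], [-1.0, 0.0, 0.0]]
ft_force: [-0.9, 2.3, 3.3]
grip_width: 0.0002
```

Key 4 is tapped at 3.3 N. I'll go back over key 2, stopping just above its latched height to confirm it's still down.

```bash
python3 -m jog '[[-1,-0.015,0,0,0],[-1,-0.015,0,0,0],[-1,-0.015,0.03,0,0],[-1,-0.015,0.06,0,0],[-1,-0.015,0.096,0,0],[-1,-0.015,0.096,0,0],[-1,-0.015,0.096,0,0],[-1,-0.009,0.096,0,0],[-1,-0.004,0.096,0,0],[-1,-0.001,0.096,0,0],[-1,0.001,0.096,0,0],[-1,0.001,0.096,0,0],[-1,0.001,0.096,0,0]]'
```

```text
time_s: 11.5
position: [0.4821, -0.0089, 0.0711]
tool_rot: [[0.0, 0.299, 0.954], [0.0, 0.954, -0.299], [-1.0, 0.0, 0.0]]
ft_force: [0.3, 0.1, 0.0]
grip_width: -0.0
```

No force at 71 mm, so it's still latched. Now the full press.

```bash
python3 -m jog '[[-1,0.001,0,0,0],[-1,0.002,0,0,0],[-1,0.003,0,0,0],[-1,0.004,0,0,0],[-1,0.005,0,0,0],[-1,0.006,0,0,0],[-1,0.0065,0,0,0],[-1,0.0065,0,0,0],[-1,0.0065,0,0,0]]'
```

```text
time_s: 12.4
position: [0.4822, -0.0088, 0.0653]
tool_rot: [[0.001, 0.298, 0.954], [-0.0, 0.954, -0.298], [-1.0, -0.0, 0.001]]
ft_force: [-3.2, 0.0, 14.3]
grip_width: 0.0002
```

At the stop with 14.3 N. I'll release and retreat.

```bash
python3 -m jog '[[-1,0,0,0,0],[-1,0,0,0,0],[-1,-0.01,0,0,0],[-1,-0.03,0,0,0],[-1,-0.06,0,0,0],[-1,-0.09,0,0,0],[-1,-0.12,0,0,0],[-1,-0.15,0,0,0],[-1,-0.18,0,0,0],[-1,-0.18,0,0,0],[-1,-0.18,0,0,0],[-1,-0.18,0,0,0]]'
python3 - <<'E'
from rig import env
import cv2,pickle
m=env.camera_model('wrist');m['fish']=1;im=env.get_image('wrist')[:,:,::-1];pickle.dump(m,open('mw2.pkl','wb'));cv2.imwrite('pics/e_w.png',im)
im=env.get_image('side')[:,:,::-1];cv2.imwrite('pics/e_side.png',cv2.resize(im[130:330,180:380],None,fx=3,fy=3))
print(env.observe()['ft_force'],env.observe()['time_s'])
E
```

```text
time_s: 13.6
position: [0.4815, -0.0086, 0.2433]
tool_rot: [[-0.002, 0.298, 0.954], [0.001, 0.954, -0.298], [-1.0, -0.0, -0.003]]
ft_force: [-0.2, -0.8, 0.0]
grip_width: 0.0001
[ 0.31908259  0.4799482  -0.86946435] 13.7
```

View pics/e_side.png

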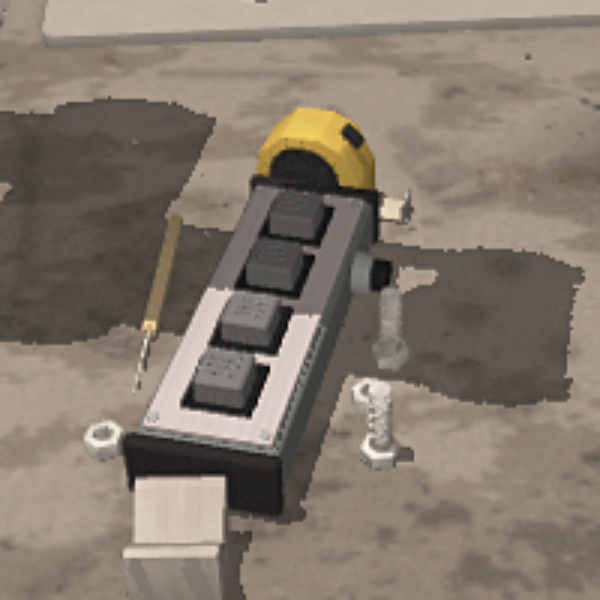

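View pics/e_w.png

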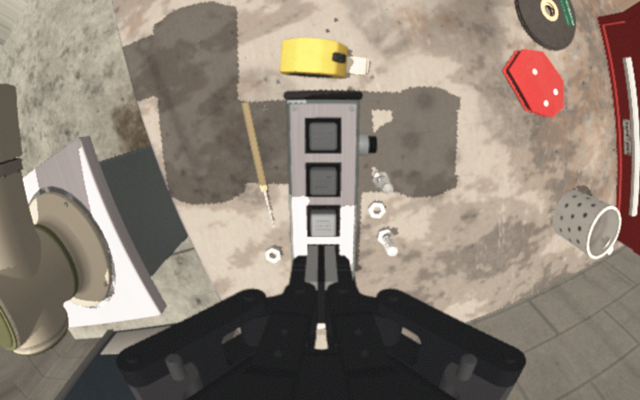

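Key 2 (crop (275,262)) now stands as high as the others, and the loose things look unmoved. The robot touches nothing, so I'm handing in.

```bash
python3 -c "
from rig import env
env.close_job()"
```

```text
the job is handed in; nothing more can be done
```

I tapped the four keys from left to right with the gripper shut, then pressed the latched one (second from the left) to its stop and let it go. I handed the job in at about 13.7 s; no verdict was reported.

| Key | Force read at the wrist |
|---|---|
| 1 (leftmost) | 4.2 N |
| 2 (latched) | about 3 N |
| 3 | 3.5 N |
| 4 (rightmost) | 3.3 N |
| 2, full press | 14.3 N |

- **Latch before the full press:** I came back down over key 2 to just above its latched height and felt no force, so it was still latched.
- **End state:** in the last side picture, all four keys stand up at the same height. The loose things look where they were at the start. I judged both by eye and did not measure them.
- **Arm clear:** the tool was about 0.18 m above the box and touching nothing. The last force reading was within about 0.9 N of zero, which is sensor noise.
- **Disagreements:** my first box fit, from the scene and side cameras, was off by a few millimetres. I used the wrist camera fit instead, and the heights at which the fingers met the keys agreed with it. During the taps on keys 3 and 4 I also saw an unexplained 2–3 N sideways reading. The keys showed no ill effect.

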